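# Charge the table brazier from the charcoal scuttle

## Task

Lift the loaded charcoal scuttle up and off its rail, carry it to the brazier and tip all six charcoals into it over the scuttle's lip, spilling none on the table. Then stand the empty scuttle upright on the table, and leave the bottle, the bowl and the cup where they are.

Things in the scene. Friction and masses are not known exactly. Their poses are not given: they have to be found in the camera images.
- scuttle: charcoal scuttle: open scoop-shaped bin of bare sheet metal, 0.36 kg empty, hung on the stand with its underside 50 mm above the table. Origin: centre of its underside; z up; it pours towards its own -x. Floor 112 (x) by 114 (y) mm, walls 4 mm thick: sides 66 mm high, back (x = +55 mm) 80 mm; at x = -55 mm the floor turns up into a 40 degree ramp, 62 mm long, that ends in the lip
- handle (a point): centre of the dark wooden handle bar over the bin, straight above the scuttle's origin at z = 160 mm. The bar runs along the scuttle's x (from -40 to +54 mm), is 14 mm wide (y) and 20 mm high, and is carried by one upright at its back end; axes as the scuttle's
- lip (a point): middle of the scuttle's pouring edge, 102 mm in front (own -x) of the scuttle's origin and 44 mm above its underside; axes as the scuttle's
- hook (a point): top of the scuttle's hook, a 60 mm wide sheet tongue that rises from the back wall and turns over backwards and down: in the scuttle's frame x = +67, z = 115 mm; the hook reaches back to x = +81 mm and its tip down to z = 91 mm, 20 mm below the top of the rail it hangs on
- stand: fixed steel rail stand. Origin on the table below the hanging scuttle; its own -x is the open front. Round upper rail along y, 12 mm thick, centre at x = +70, z = 155 mm, between posts at y = +-115 mm (168 mm high); lower rail at x = +63, z = 70 mm, on which the scuttle's back leans; foot plate x = +60 to +120 mm, 270 mm wide, 8 mm high
- brazier: fixed open round fire pot of dark steel on the table; origin at the centre of its underside. 95 mm high, inner radius 124 mm at the rim and about 97 mm at the floor, floor 6 mm thick; two small bar handles on its outside, at its own y = +-152 mm
- coal1: black extruded charcoal, a round stick 30 mm in diameter and 42 mm long along its own y, 36 g; origin at its centre. Lies on the scuttle's floor at the start
- coal2: charcoal like coal1
- coal3: charcoal like coal1
- coal4: charcoal like coal1
- coal5: charcoal like coal1
- coal6: charcoal like coal1
- bottle: bystander: green glass bottle, 64 mm in diameter, 210 mm high, origin at the centre of its underside
- bowl: bystander: yellow metal bowl, 90 mm in diameter, 40 mm high, origin at the centre of its underside
- cup: bystander: small steel cup, 50 mm in diameter, 55 mm high, origin at the centre of its underside

How it is judged:
By the outcome, as a careful person would: the job done as asked, in the order asked, and still so for the second after the job is handed in, with the robot touching nothing.
It also fails if it takes over 61 s, if anything falls off the work surface, if the arm or the gripper's body presses on something with over 40 N, if the wrist force passes 120 N, or if a joint passes its speed limit or range.

## Robot

A 7-joint arm with a two-finger parallel gripper is mounted at the origin on the work surface. World frame = base frame: x ahead of the robot, y to its left, z up, the work surface at z = 0. Lengths are in m, angles in rad, forces in N, time in s.
With the tool pointing down it reaches from about 0.425 to 1.025 m from the base axis. Payload 9.4 kg.
Tool frame: the origin (TCP) lies at the very end of the fingers, on their centre line; the grasp point (between the pads) lies 19 mm behind it; z points along the fingers, y is the line along which they close (so a half turn about z gives the same grasp; the last joint's range is limited). The gripper opens to 85 mm and grips with 20 to 120 N. Pads are 22 mm wide; open, the fingers measure 114 mm over their backs; the gripper's body (76 mm by 85 mm) begins 54 mm behind the grasp point. The pads swing forward as they close: fully open they stand 13 mm farther back than shut.
Start: joints at [-1.381, 0.599, -0.003, 1.599, 0.002, 0.943, -0.08], TCP at [0.191, 0.699, 0.231] pointing down, gripper open.
Joint ranges: [-2.57, 2.57], [-0.35, 1.97], [-1.29, 1.29], [0.11, 2.56], [-1.05, 4.19], [0.11, 1.86], [-2.63, 2.63]. Speed limits (rad/s): [2.22, 2.22, 3.01, 3.01, 3.14, 3.14, 3.14].

## Interface

Orientations are given as a unit quaternion [x, y, z, w].
In Python, from station import status, snapshot, hand_in, boxes_of, cut_out, spot_point gives the robot as it stands.
- The arm moves only by the tool drive_tool, never from a script. Its arguments are lists of equal length, an entry for each row: "delta_pos": the shift along the world's x, y, z in units of 250 mm (1.0 is 250 mm), a list of three; "delta_rot": the turn, a rotation vector about the world's x, y, z in units of 60 degrees (1.0 is 60 degrees), a list of three. A call has 1 to 10 rows; each row shifts and turns the commanded pose from where the row before left it; what a row does not reach is not made up. A row lasts 1/8 s, in which the tool goes at most 62.5 mm and 10.7 degrees, less where a joint would pass 70% of its speed; a pose out of reach is approached as far as the arm can. A call with a number of a shift or a turn outside -1 to 1 is refused whole. A call with a gripper value outside its range is refused whole. "gripper" is the opening, from 0 (shut) to 1 (fully open), set as the call begins (left out, the last holds). The fingers move at their own pace and stop on an object; "force" is the grip in N (left out, the last holds). Time passes only in rows, so rows that do not move let the fingers close. It gives the time, the measured TCP pose, the force, the opening and the grip force at its end, in the units of the state.
- status.observe(): the state, without advancing time (a new reading comes with each control period).
- snapshot(name): name is "scene" or "side" or "wrist"; returns a dict with "image" (400x640x3 uint8, blue, green, red), "K" (3x3 intrinsics, pixels), "view" (4x4, takes a point from world to camera coordinates). Camera axes: x right, y down, z forward; pixel columns grow to the right and rows downward; lengths in m; the calibration is good to about 2 mm. A picture is of the moment at which its call begins. There is no depth.
- hand_in(): hands the job in; it is judged then, once.
Trained networks look in a picture, given as the dict that the camera call returned (one of the last four; its "shot" number tells which), for a name from the list of things; names that differ only in an ending like _2 or _b are one class to them, and where a whole thing is asked for, a point or a joint stands for the part that bears it (a point fixed in the world has none). Each returns a list of dicts, best first, with "confidence" (0 to 1); they miss things now and then, are a little off and sometimes report something else, mostly with a low value. They report only what shows in the picture. A call takes as long as a camera call.
- boxes_of(thing, picture): "pixel" ([column, row] in pixels, amid what is visible of it).
- cut_out(thing, picture): "pixels" (400x640 bool, what is visible of it) and "pixel" ([column, row] in pixels, amid what is visible of it).
- spot_point(thing, picture): "pixel" ([column, row] in pixels: a listed point, or the origin of a listed thing).
The state is a dict: "time": time; "qpos": joint angles; "dq": joint speeds; "effort": joint torques, N m; "position": TCP position; "tcp_rot": TCP orientation; "ft_force": force on the tool from outside, world axes, zero at the start; "ft_torque": the same for the moment, N m; "grip_width": finger opening in m; "gripper_force": force on a finger pad.
Only numpy, scipy, OpenCV 4.12 (cv2) and the standard library are available. Lean on these libraries where they do the work, as an engineer would, in place of code of your own. Each camera call takes 0.05 s, during which the arm holds its last target. There are 200 camera calls.

## Working session

There is one attempt and no reset: what is moved stays moved. The work goes in short steps, Python scripts to look and compute and a tool call to move; the robot and the scene stay as the last step left them, time stands still between calls to the robot, and variables do not carry over. Pictures are saved under pics/ and viewed, at most 11 in all, crops included, and the job is handed in when it is done.

Besides the shell and the picture viewer there is one more tool, called by a JSON object that holds its "name" and its "arguments". drive_tool: Moves the arm, as the interface text tells. Shifts and turns lie within -1 to 1; 1 stands for 250 mm of shift or 60 degrees of turn. Its arguments: {"type":"object","properties":{"delta_pos":{"type":"array","items":{"type":"array","items":{"type":"number","minimum":-1,"maximum":1}}},"delta_rot":{"type":"array","items":{"type":"array","items":{"type":"number","minimum":-1,"maximum":1}}},"gripper":{"type":"number"},"force":{"type":"number"}},"required":["delta_pos","delta_rot"]}

```bash
mkdir -p pics; cat > h.py <<'E'
import numpy as np,cv2
from station import *
def ray(p,px):
    K=np.array(p["K"]);V=np.array(p["view"]);R=V[:3,:3];t=V[:3,3]
    d=R.T@np.linalg.solve(K,[px[0],px[1],1.]);return -R.T@t,d/np.linalg.norm(d)
def tri(obs):
    A=np.zeros((3,3));b=np.zeros(3);rs=[ray(*o) for o in obs]
    for c,d in rs:
        P=np.eye(3)-np.outer(d,d);A+=P;b+=P@c
    x=np.linalg.solve(A,b);return x,max(np.linalg.norm(np.cross(x-c,d)) for c,d in rs)
def proj(p,X):
    v=np.array(p["view"])@np.append(X,1);q=np.array(p["K"])@v[:3];return q[:2]/q[2]
E
python3 - <<'E'
from h import *
s=status.observe();print(s["position"],s["tcp_rot"],s["time"])
P={n:snapshot(n) for n in("scene","side","wrist")}
for n,p in P.items(): cv2.imwrite(f"pics/{n}0.png",p["image"]); print(n,np.round(ray(p,(320,200)),3).tolist())
cv2.imwrite("pics/both0.png",cv2.resize(np.vstack([P["scene"]["image"],P["side"]["image"]]),(480,600)))
for t in["scuttle","handle","lip","hook","stand","brazier","bottle","bowl","cup"]:
    o=[]
    for n in P:
        r=spot_point(t,P[n])
        if r: print(t,n,np.round(r[0]["pixel"]),round(r[0]["confidence"],2)); 
        if r and n!="wrist" and r[0]["confidence"]>.3:o.append((P[n],r[0]["pixel"]))
    if len(o)>1: x,e=tri(o);print("  ->",x.round(4),round(e,4))
E
```

```text
[0.19107769 0.6988822  0.23043141] [ 1.33018936e-01  9.91113199e-01 -7.66197714e-04 -3.63822155e-05] 0.0
scene [[1.103, -0.304, 0.891], [-0.574, 0.27, -0.773]]
side [[0.009, -0.564, 0.763], [0.544, 0.548, -0.635]]
wrist [[0.126, 0.718, 0.373], [0.251, -0.075, -0.965]]
scuttle scene [257. 260.] 0.97
scuttle side [389. 264.] 0.69
  -> [ 0.5778 -0.2329  0.0476] 0.0007
handle scene [243. 217.] 0.68
handle side [399. 215.] 0.79
  -> [ 0.5681 -0.2372  0.2137] 0.0017
lip scene [240. 220.] 0.64
lip side [363. 274.] 0.57
  -> [ 0.4777 -0.2342  0.0926] 0.0008
hook scene [258. 256.] 0.9
hook side [419. 219.] 0.76
  -> [ 0.6444 -0.2421  0.1632] 0.0061
stand scene [259. 268.] 0.75
brazier scene [406. 196.] 0.85
brazier side [260. 197.] 0.67
  -> [ 0.5402  0.2392 -0.0061] 0.0034
bottle scene [376. 300.] 0.68
bottle side [372. 202.] 0.71
  -> [ 0.7824 -0.0116 -0.008 ] 0.0024
bowl scene [310. 189.] 0.67
bowl side [267. 266.] 0.79
  -> [ 0.3859 -0.0009 -0.0066] 0.0014
cup scene [343. 235.] 0.6
cup side [325. 228.] 0.71
  -> [0.5857 0.0008 0.0027] 0.0062
```

View pics/scene0.png

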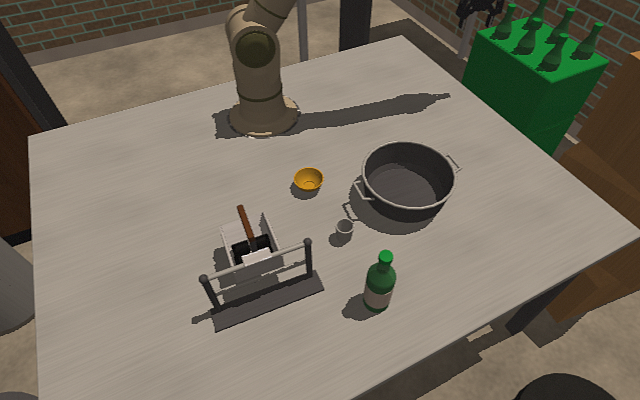

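View pics/side0.png

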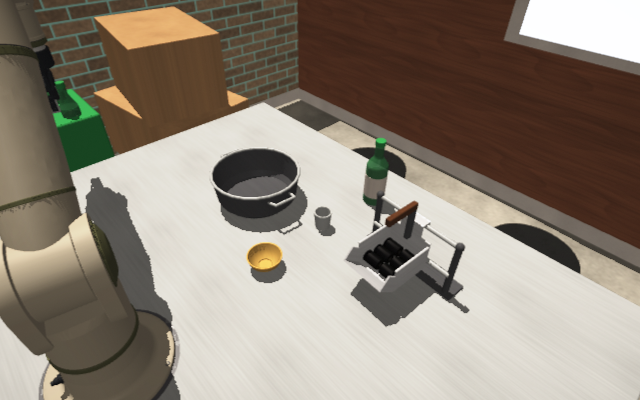

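The scene view shows the scuttle hanging with its lip towards the robot (257,250), the brazier at (406,185), and the bowl (308,180), cup (344,228) and bottle (378,285) between or beside them. The side view agrees, with the handle at (402,214) and coals at (388,258). Next I'll refine the handle and yaw, and raise the arm towards the middle of the table.

```bash
python3 - <<'E'
from h import *
P={n:snapshot(n) for n in("scene","side")}
# handle dark wood pixels: fit bar ends
for n,p in P.items():
    c=cut_out("scuttle",p)[0]["pixels"]; im=p["image"].astype(int)
    m=c&(im[:,:,2]>im[:,:,0]+25); ys,xs=np.nonzero(m); print(n,m.sum())
    pts=np.c_[xs,ys].astype(float); mu=pts.mean(0); u,s,v=np.linalg.svd(pts-mu,full_matrices=False)
    t=(pts-mu)@v[0]; print("mean",mu,"ends",mu+v[0]*t.min(),mu+v[0]*t.max())
# posts tops
S=P["scene"];D=P["side"]
for a,b in(((308,242),(380,198)),((205,280),(460,246))): print("post",tri([(S,a),(D,b)]))
E
```

```text
scene 352
mean [248.31534091 232.28125   ] ends [239.94105728 204.41664473] [257.11497513 261.56116755]
side 260
mean [401.16923077 212.55769231] ends [416.87096616 201.8114636 ] [385.72063647 223.13067188]
post (array([ 0.65107028, -0.12638653,  0.14992778]), np.float64(0.003022130602364577))
post (array([ 0.6433733 , -0.35486349,  0.15738795]), np.float64(0.0002453316993186884))
```

{"name": "drive_tool", "arguments": {"delta_pos": [[0.2,-0.1,0.1],[0.2,-0.1,0.1],[0.2,-0.1,0.1],[0.15,-0.2,0.1],[0.15,-0.2,0.1],[0.1,-0.2,0],[0.1,-0.2,0],[0.1,-0.2,0],[0.1,-0.2,0],[0.1,-0.2,0]], "delta_rot": [[0,0,0],[0,0,0],[0,0,0],[0,0,0],[0,0,0],[0,0,0],[0,0,0],[0,0,0],[0,0,0],[0,0,0]], "gripper": 1}}

```text
time: 2.95
position: [0.5364, 0.2798, 0.353]
tcp_rot: [0.133, 0.991, 0.0, 0.0]
ft_force: [1.0, 0.7, -1.0]
grip_width: 0.0852
gripper_force: 0.0
```

```bash
cat > st.py <<'E'
from station import status
import json
s=status.observe();r={k:[float(x) for x in s[k]] for k in("qpos","position","tcp_rot","ft_force")}
open("log.jsonl","a").write(json.dumps(r)+"\n");print(s["time"],{k:[round(x,3) for x in v] for k,v in r.items()},s["grip_width"],s["gripper_force"])
E
python3 st.py
```

```text
2.95 {'qpos': [-0.628, 0.339, 0.073, 1.74, -0.028, 1.063, 0.759], 'position': [0.536, 0.28, 0.353], 'tcp_rot': [0.133, 0.991, 0.0, 0.0], 'ft_force': [0.979, 0.675, -0.968]} 0.08517931516890254 0.0
```

{"name": "drive_tool", "arguments": {"delta_pos": [[0.02,-0.2,0],[0.02,-0.2,0],[0.02,-0.2,0],[0.02,-0.2,0],[0.02,-0.2,0],[0.02,-0.2,0],[0.02,-0.2,0],[0,-0.2,0],[0,-0.2,0],[0,-0.2,0]], "delta_rot": [[0,0,0.05],[0,0,0.05],[0,0,0.05],[0,0,0.05],[0,0,0.02],[0,0,0],[0,0,0],[0,0,0],[0,0,0],[0,0,0]]}}

```text
time: 4.2
position: [0.5706, -0.2201, 0.3529]
tcp_rot: [0.018, 1.0, 0.0, 0.0]
ft_force: [1.1, 0.7, -0.1]
grip_width: 0.0854
gripper_force: 0.0
```

```bash
python3 st.py; python3 - <<'E'
from h import *
P={n:snapshot(n) for n in("wrist","scene","side")}
cv2.imwrite("pics/w1.png",P["wrist"]["image"])
for t in["handle","lip","hook","scuttle"]:
    o=[]
    for n in P:
        r=spot_point(t,P[n])
        if r: print(t,n,np.round(r[0]["pixel"]),round(r[0]["confidence"],2)); 
        if r and r[0]["confidence"]>.3:o.append((P[n],r[0]["pixel"]))
    if len(o)>1: x,e=tri(o);print("  ->",x.round(4),round(e,4))
E
```

```text
4.2 {'qpos': [0.136, 0.35, 0.195, 1.732, -0.076, 1.067, 1.891], 'position': [0.571, -0.22, 0.353], 'tcp_rot': [0.018, 1.0, 0.0, 0.0], 'ft_force': [1.138, 0.675, -0.084]} 0.0853610999053771 0.0
handle wrist [306. 197.] 0.56
handle scene [242. 219.] 0.89
handle side [395. 215.] 0.58
  -> [ 0.5712 -0.2359  0.212 ] 0.0061
lip wrist [313. 100.] 0.67
lip scene [242. 214.] 0.79
lip side [363. 274.] 0.87
  -> [ 0.4735 -0.2287  0.1009] 0.0075
hook wrist [307. 239.] 0.57
hook scene [258. 258.] 0.59
hook side [420. 217.] 0.97
  -> [ 0.6464 -0.2412  0.1627] 0.006
scuttle wrist [312. 170.] 0.65
scuttle scene [255. 262.] 0.84
scuttle side [391. 263.] 0.97
  -> [ 0.5791 -0.2363  0.0489] 0.0041
```

View pics/w1.png

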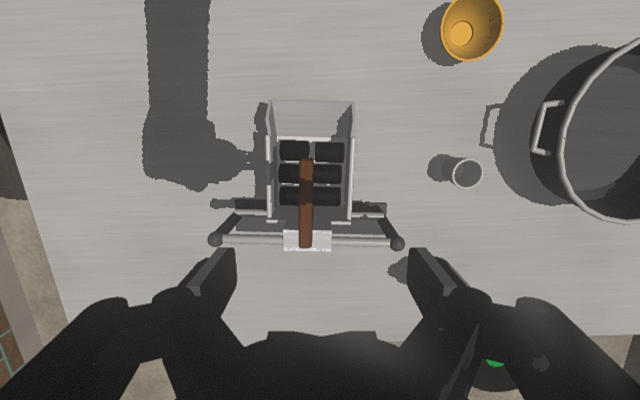

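```bash
cat > kin.py <<'E'
import numpy as np,json,itertools
from scipy.spatial.transform import Rotation as R
L=[json.loads(l) for l in open("log.jsonl")]
L.append(dict(qpos=[-1.381,.599,-.003,1.599,.002,.943,-.08],position=[.19107769,.6988822,.23043141],tcp_rot=[.133018936,.991113199,-7.66e-4,-3.6e-5]))
def chain(q,s):
    r=R.identity();out=[r]
    for i,(a) in enumerate("zyzyzyz"):
        r=r*R.from_euler(a,s[i]*q[i]);out.append(r)
    return out
if __name__=="__main__":
    res=[]
    for sg in itertools.product([1,-1],repeat=4):
        s=[sg[0],1,sg[1],1,sg[2],1,sg[3]]
        C=[chain(l["qpos"],s)[-1].inv()*R.from_quat(l["tcp_rot"]) for l in L]
        e=max((C[0].inv()*c).magnitude() for c in C); res.append((e,s,C[0].as_rotvec()))
    res.sort(key=lambda r:r[0]); print(res[:3])
    s=res[0][1]; A=[];b=[]
    for l in L:
        Rs=[r.as_matrix() for r in chain(l["qpos"],s)]
        # l0z; after j2: z,y,x ; after j4; after j6/7
        A.append(np.c_[Rs[0][:,2],Rs[1][:,1],Rs[2][:,2],Rs[2][:,0],Rs[4][:,2],Rs[4][:,0],Rs[6][:,2]]);b.append(l["position"])
    A=np.vstack(A);b=np.hstack(b);x,_,rk,sv=np.linalg.lstsq(A,b,rcond=None);print(x.round(4),rk,sv.round(3),np.abs(A@x-b).max())
E
python3 kin.py; python3 - <<'E'
from h import *
p=snapshot("wrist")
for px,z in(((306,160),.218),((306,247),.218),((313,101),.094),((266,200),.116),((350,200),.116),((284,232),.165),((330,232),.165)):
    c,d=ray(p,px);print(px,(c+d*(z-c[2])/d[2]).round(4))
E
```

```text
[(0.002238065459215095, [-1, 1, -1, 1, -1, 1, -1], array([1.51373701e-16, 3.00820609e-16, 1.57079633e+00])), (0.12934110488003123, [-1, 1, -1, 1, 1, 1, -1], array([-5.40891636e-02,  1.42545889e-03,  1.59746377e+00])), (0.25466523230734445, [-1, 1, 1, 1, -1, 1, -1], array([ 0.05478179, -0.00597853,  1.70843568]))]
[ 2.0567 -0.057   0.682   0.0037  0.4459  0.0469  2.0876] 7 [3.459 2.447 1.733 0.171 0.125 0.031 0.   ] 0.0016651830551358549
(306, 160) [ 0.5378 -0.2312  0.218 ]
(306, 247) [ 0.6286 -0.2358  0.218 ]
(313, 101) [ 0.4761 -0.2252  0.094 ]
(266, 200) [ 0.6032 -0.2945  0.116 ]
(350, 200) [ 0.6073 -0.1797  0.116 ]
(284, 232) [ 0.6317 -0.2657  0.165 ]
(330, 232) [ 0.6337 -0.2092  0.165 ]
```

{"name": "drive_tool", "arguments": {"delta_pos": [[0,0,0.1],[0,0,0.1],[0,0,0],[0,0,0],[0,0,0],[0,0,0]], "delta_rot": [[0,-0.17,0],[0,-0.17,0],[0,-0.17,0],[0,-0.17,0],[0,0,0],[0,0,0]]}}

```text
time: 5.75
position: [0.5746, -0.2145, 0.403]
tcp_rot: [0.013, 0.948, 0.014, 0.317]
ft_force: [0.5, 0.6, -0.0]
grip_width: 0.0858
gripper_force: 0.0
```

```bash
python3 st.py
```

```text
5.75 {'qpos': [0.481, 0.124, -0.094, 2.079, -0.63, 0.412, 2.45], 'position': [0.575, -0.215, 0.403], 'tcp_rot': [0.013, 0.948, 0.014, 0.317], 'ft_force': [0.485, 0.615, -0.007]} 0.08575049925926369 0.0
```

{"name": "drive_tool", "arguments": {"delta_pos": [[0,0,0],[0,0,0],[0,0,0],[0,0,0],[0,0,0],[0,0,0],[0,0,0]], "delta_rot": [[0,0.17,0],[0,0.17,0],[0.17,0.17,0],[0.17,0.17,0],[0.17,0,0],[0.17,0,0],[0,0,0]]}}

```text
time: 6.62
position: [0.5756, -0.2131, 0.3987]
tcp_rot: [0.042, 0.947, 0.317, 0.016]
ft_force: [0.4, 0.4, -0.1]
grip_width: 0.0854
gripper_force: 0.0
```

```bash
python3 st.py;python3 kin.py
```

```text
6.625 {'qpos': [0.549, 0.472, 0.003, 1.568, -0.577, 1.447, 2.209], 'position': [0.576, -0.213, 0.399], 'tcp_rot': [0.042, 0.947, 0.317, 0.016], 'ft_force': [0.353, 0.441, -0.126]} 0.08544863887580478 0.0
[(0.002238065459215095, [-1, 1, -1, 1, -1, 1, -1], array([1.51373701e-16, 3.00820609e-16, 1.57079633e+00])), (0.3187656199539504, [-1, 1, 1, 1, -1, 1, -1], array([ 0.05478179, -0.00597853,  1.70843568])), (1.1430338928132013, [-1, 1, 1, 1, 1, 1, -1], array([ 1.25167385e-04, -3.29864523e-06,  1.73581948e+00]))]
[ 2.720e-01 -5.700e-02  6.444e-01 -4.000e-04  4.349e-01 -1.250e-02
  3.273e-01] 7 [4.398 3.148 2.263 0.674 0.323 0.242 0.1  ] 0.003426469730915982
```

```bash
python3 - <<'E'
from kin import *
s=[-1,1,-1,1,-1,1,-1]
names=["0z","1x","1y","2z","3x","3y","4z","4x","5x","5y","6z","6x"]
def rows(sel):
    A=[];b=[]
    for l in L:
        Rs=[r.as_matrix() for r in chain(l["qpos"],s)]
        A.append(np.c_[tuple(Rs[int(n[0])][:,"xyz".index(n[1])] for n in sel)]);b.append(l["position"])
    return np.vstack(A),np.hstack(b)
base=["0z","1y","2z","4z","6z"]
for k in(0,1,2):
  out=[]
  for ex in itertools.combinations(["1x","3x","3y","4x","5x","5y","6x"],k):
    A,b=rows(base+list(ex));x=np.linalg.lstsq(A,b,rcond=None)[0];out.append((np.abs(A@x-b).max(),base+list(ex),x.round(4)))
  for o in sorted(out,key=lambda o:o[0])[:3]:print(o)
E
```

```text
(np.float64(0.003607604993635327), ['0z', '1y', '2z', '4z', '6z'], array([ 0.2859, -0.057 ,  0.6461,  0.4412,  0.3288]))
(np.float64(0.0009030371257447434), ['0z', '1y', '2z', '4z', '6z', '3y'], array([ 0.2837, -0.0306,  0.6467,  0.4421,  0.3269, -0.0262]))
(np.float64(0.0034557939699166873), ['0z', '1y', '2z', '4z', '6z', '4x'], array([ 0.2723, -0.057 ,  0.6443,  0.4347,  0.3272, -0.0123]))
(np.float64(0.0034982982311396738), ['0z', '1y', '2z', '4z', '6z', '6x'], array([ 0.2851, -0.0572,  0.6474,  0.442 ,  0.3289,  0.0013]))
(np.float64(0.0007685377776244784), ['0z', '1y', '2z', '4z', '6z', '1x', '3y'], array([ 0.2842, -0.0303,  0.647 ,  0.4436,  0.327 , -0.0014, -0.0264]))
(np.float64(0.0008194509872784805), ['0z', '1y', '2z', '4z', '6z', '3x', '3y'], array([ 0.2837, -0.0305,  0.6463,  0.4413,  0.3267,  0.001 , -0.0263]))
(np.float64(0.0008285154586823995), ['0z', '1y', '2z', '4z', '6z', '3y', '4x'], array([ 0.2869, -0.0294,  0.6472,  0.4438,  0.3273, -0.0273,  0.003 ]))
```

```bash
cat > sim.py <<'E'
import numpy as np
from scipy.spatial.transform import Rotation as R
from kin import chain
s=[-1,1,-1,1,-1,1,-1]; C=R.from_euler("z",90,degrees=True)
lo=np.array([-2.57,-.35,-1.29,.11,-1.05,.11,-2.63]);hi=np.array([2.57,1.97,1.29,2.56,4.19,1.86,2.63])
def fk(q):
    c=chain(q,s);M=[r.as_matrix() for r in c]
    el=.2837*M[0][:,2]-.0306*M[1][:,1]+.6467*M[2][:,2]-.0262*M[3][:,1]
    w=el+.4421*M[4][:,2]
    return w+.3269*M[6][:,2],c[-1]*C,w,el
def err(q,p,r):
    P,Q,_,_=fk(q);return np.r_[p-P,.3*(r*Q.inv()).as_rotvec()]
def track(q,p,r,n=15):
    for _ in range(n):
        e=err(q,p,r);
        if np.linalg.norm(e)<1e-4:break
        free=np.ones(7,bool)
        for _ in range(4):
            J=np.zeros((6,7))
            for i in range(7):
                d=q.copy();d[i]+=1e-5;J[:,i]=-(err(d,p,r)-e)/1e-5
            J=J*free
            g=.02*((lo+hi)/2-q)/(hi-lo)
            Ji=J.T@np.linalg.inv(J@J.T+1e-4*np.eye(6))
            dq=Ji@e+(np.eye(7)-Ji@J)@g*free
            m=np.abs(dq).max(); dq*=min(1,.15/m)
            bad=((q+dq<lo+.02)|(q+dq>hi-.02))&free
            if not bad.any():break
            free&=~bad
        q=np.clip(q+dq*free,lo+.02,hi-.02)
    return q,np.linalg.norm(err(q,p,r))
def tool(yaw,th,flip):
    # scuttle R: z yaw then pitch -th ; tool: z=-zs, y=+-ys
    S=R.from_euler("z",yaw,degrees=True)*R.from_euler("y",-th,degrees=True)
    T=R.from_quat([0,1,0,0]) if not flip else R.from_quat([1,0,0,0])
    return S,S*T
B=np.array([.540,.239])
def liptool(yaw,th,lz,back,flip):
    S,T=tool(yaw,th,flip);u=np.array([np.cos(np.radians(yaw)),np.sin(np.radians(yaw))])
    lip=np.r_[B+back*u,lz]; h=lip+S.apply([.104,0,.116]); return h+T.apply([0,0,.019]),T
E
cat > plan.py <<'E'
from sim import *
q0=np.array([.549,.472,.003,1.568,-.577,1.447,2.209])
for flip in(0,1):
  S,T=tool(-2,0,flip);q=q0.copy()
  if flip:
    q[6]-=np.pi
  for z in np.linspace(.35,.19,8): q,e=track(q,np.array([.578,-.233,z]),T)
  for z in np.linspace(.19,.30,6): q,e0=track(q,np.array([.578,-.233,z]),T)
  p0=fk(q)[0];qs=q
  for yaw in range(-180,181,15):
    q=qs;pt,_=liptool(yaw,0,.16,.04,flip);E=[e0]
    for k in np.linspace(0,1,25)[1:]:
      q,e=track(q,p0*(1-k)+pt*k,tool(-2+(yaw+2)*k,0,flip)[1]);E.append(e)
    qa=q;mx=0;wz=9
    for th in range(4,101,4):
      p,T=liptool(yaw,th,.16-.05*min(th,60)/60,.04,flip);q,e=track(q,p,T)
      if e<.004:mx=th
      else:break
      wz=min(wz,fk(q)[2][2])
    print(flip,yaw,"carry err %.4f"%max(E),"tilt to",mx,qa.round(2),q.round(2),"wrist",fk(q)[2].round(2),round(wz,2))
E
python3 plan.py
```

```text
0 -180 carry err 0.0000 tilt to 56 [-1.02  0.27  0.45  2.17 -0.17  0.74 -2.03] [-0.    0.98 -0.72  1.34 -0.05  1.82 -2.3 ] wrist [0.81 0.23 0.42] 0.44
0 -165 carry err 0.0000 tilt to 52 [-0.9   0.24  0.39  2.19 -0.14  0.73 -1.73] [-0.37  0.83 -0.12  1.4  -0.12  1.82 -1.79] wrist [0.77 0.3  0.45] 0.46
0 -150 carry err 0.0000 tilt to 52 [-0.79  0.24  0.35  2.19 -0.12  0.73 -1.41] [-0.62  0.83  0.19  1.42 -0.05  1.81 -1.46] wrist [0.74 0.36 0.45] 0.46
0 -135 carry err 0.0000 tilt to 56 [-0.68  0.25  0.32  2.17 -0.12  0.73 -1.07] [-0.97  1.    0.76  1.41 -0.09  1.83 -0.93] wrist [0.72 0.43 0.42] 0.44
0 -120 carry err 0.0000 tilt to 68 [-0.58  0.28  0.29  2.13 -0.11  0.75 -0.75] [-1.19  1.3   1.19  1.36 -0.1   1.84 -0.45] wrist [0.69 0.53 0.35] 0.37
0 -105 carry err 0.0000 tilt to 92 [-0.5   0.32  0.25  2.06 -0.11  0.77 -0.44] [-1.3   1.58  1.25  1.3   0.11  1.84 -0.29] wrist [0.63 0.62 0.17] 0.2
0 -90 carry err 0.0000 tilt to 100 [-0.43  0.36  0.2   1.99 -0.1   0.8  -0.17] [-1.28  1.34  0.7   1.43  0.5   1.81 -0.77] wrist [0.54 0.63 0.14] 0.14
0 -75 carry err 0.0000 tilt to 100 [-0.37  0
[... 5694 characters left out ...]
86  0.28  0.9  -0.52] [ 0.62  1.43 -1.07  1.6  -0.49  1.33  0.58] wrist [ 0.74 -0.1   0.14] 0.14
1 135 carry err 0.0000 tilt to 100 [-0.34  0.42 -0.59  1.94  0.3   0.87 -0.3 ] [ 0.43  1.39 -0.95  1.4  -0.49  1.64  0.56] wrist [ 0.82 -0.04  0.14] 0.14
1 150 carry err 0.0000 tilt to 96 [-0.26  0.39 -0.65  2.01  0.31  0.85 -0.04] [ 0.35  1.5  -1.13  1.22 -0.31  1.83  0.35] wrist [0.88 0.04 0.14] 0.17
1 165 carry err 0.0000 tilt to 68 [-0.17  0.35 -0.71  2.07  0.31  0.82  0.24] [ 0.19  1.16 -0.95  1.29 -0.13  1.81  0.56] wrist [0.85 0.14 0.35] 0.37
1 180 carry err 0.0000 tilt to 56 [-0.06  0.33 -0.77  2.12  0.32  0.81  0.54] [-0.05  0.92 -0.57  1.37 -0.12  1.79  0.94] wrist [0.8  0.23 0.43] 0.44
```

{"name": "drive_tool", "arguments": {"delta_pos": [[0,-0.02,0],[0,-0.02,0],[0,-0.02,0],[0.01,-0.02,0],[0,0,-0.1],[0,0,-0.1],[0,0,-0.1],[0,0,-0.1],[0,0,0]], "delta_rot": [[-0.17,0,0],[-0.17,0,0],[-0.17,0,0],[-0.17,0,0],[0,0,0],[0,0,0],[0,0,0],[0,0,0],[0,0,0]]}}

```text
time: 7.75
position: [0.5788, -0.2288, 0.302]
tcp_rot: [0.029, 0.999, -0.033, 0.032]
ft_force: [1.1, 0.2, 0.1]
grip_width: 0.0853
gripper_force: 0.0
```

```bash
python3 st.py; python3 - <<'E'
from h import *
p=snapshot("wrist");cv2.imwrite("pics/w2.png",p["image"])
print([proj(p,X).round() for X in([.538,-.2312,.218],[.6286,-.2358,.218])])
E
```

```text
7.75 {'qpos': [0.172, 0.372, 0.12, 1.832, 0.006, 0.862, 1.792], 'position': [0.579, -0.229, 0.302], 'tcp_rot': [0.029, 0.999, -0.033, 0.032], 'ft_force': [1.128, 0.198, 0.131]} 0.08529196940644755 0.0
[array([321., 151.]), array([322., 255.])]
```

View pics/w2.png

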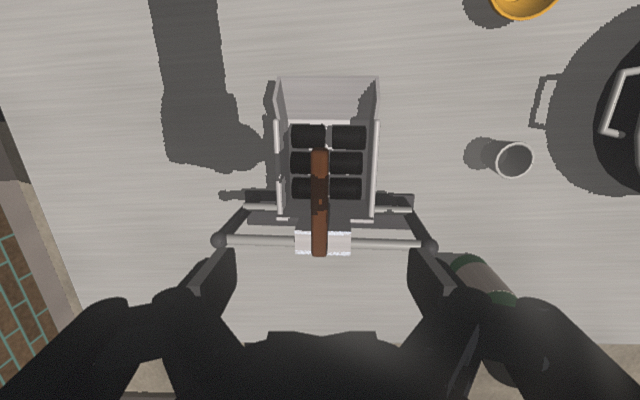

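```bash
cat > go.py <<'E'
import sys
from sim import *
from station import status
# usage: go.py x y z yaw th  (TCP target) -> deltas in units
def need(p,T):
    s=status.observe();r=(T*R.from_quat(s["tcp_rot"]).inv()).as_rotvec(degrees=True)/60
    return ((np.array(p)-s["position"])/.25).round(3),r.round(3)
if __name__=="__main__":
    a=[float(v) for v in sys.argv[1:]];print(*need(a[:3],tool(a[3],a[4],0)[1]))
E
python3 go.py .578 -.2335 .25 -2.5 0
```

```text
[-0.005 -0.017 -0.213] [0.065 0.061 0.014]
```

{"name": "drive_tool", "arguments": {"delta_pos": [[0,-0.02,-0.1],[0,0,-0.1],[0,0,0]], "delta_rot": [[0.065,0.061,0.014],[0,0,0],[0,0,0]]}}

```text
time: 8.18
position: [0.5783, -0.2354, 0.2523]
tcp_rot: [0.023, 1.0, 0.001, -0.001]
ft_force: [-0.1, -0.2, -0.3]
grip_width: 0.0857
gripper_force: 0.0
```

```bash
python3 go.py .578 -.2335 .191 -2.5 0;  python3 - <<'E'
from h import *
p=snapshot("wrist");im=p["image"].astype(int);m=im[:,:,2]>im[:,:,0]+25
for r in(160,180,200,220,240,260):
    x=np.nonzero(m[r,250:400])[0]+250
    if len(x):
        o=[]
        for px in(x.min(),x.max()):
            c,d=ray(p,(px,r));o.append((c+d*(.22-c[2])/d[2]).round(4))
        print(r,x.min(),x.max(),o)
E
```

```text
[-0.001  0.008 -0.245] [-0.001 -0.001  0.002]
180 310 331 [array([ 0.5447, -0.2403,  0.22  ]), array([ 0.5453, -0.2273,  0.22  ])]
200 310 329 [array([ 0.5575, -0.241 ,  0.22  ]), array([ 0.558, -0.229,  0.22 ])]
260 310 328 [array([ 0.599 , -0.2433,  0.22  ]), array([ 0.5995, -0.2313,  0.22  ])]
```

{"name": "drive_tool", "arguments": {"delta_pos": [[0,0,-0.1],[0,0,-0.1],[0,0,-0.045],[0,0,0]], "delta_rot": [[0,0,-0.01],[0,0,0],[0,0,0],[0,0,0]]}}

```text
time: 8.72
position: [0.5784, -0.2356, 0.1917]
tcp_rot: [0.028, 1.0, 0.001, 0.0]
ft_force: [0.8, -0.2, 0.9]
grip_width: 0.0854
gripper_force: 0.0
```

{"name": "drive_tool", "arguments": {"delta_pos": [[0,0,0],[0,0,0],[0,0,0],[0,0,0],[0,0,0],[0,0,0],[0,0,0],[0,0,0]], "delta_rot": [[0,0,0],[0,0,0],[0,0,0],[0,0,0],[0,0,0],[0,0,0],[0,0,0],[0,0,0]], "gripper": 0, "force": 115}}

```text
time: 9.72
position: [0.578, -0.2362, 0.1915]
tcp_rot: [0.029, 1.0, 0.001, 0.0]
ft_force: [-1.8, -0.6, 6.0]
grip_width: 0.0123
gripper_force: 112.4
```

```bash
python3 st.py; python3 go.py .578 -.2358 .291 -3 0
```

```text
9.725 {'qpos': [0.242, 0.524, 0.083, 1.88, -0.065, 0.74, 1.875], 'position': [0.578, -0.236, 0.191], 'tcp_rot': [0.029, 1.0, 0.001, 0.0], 'ft_force': [-1.776, -0.571, 5.971]} 0.012262944112077491 112.41694808006287
[-0.     0.002  0.398] [-0.002  0.     0.005]
```

{"name": "drive_tool", "arguments": {"delta_pos": [[0,0,0.03],[0,0,0.04],[0,0,0.05],[0,0,0.05],[0,0,0.06],[0,0,0.06],[0,0,0.06],[0,0,0.06],[0,0,0.04],[0,0,0]], "delta_rot": [[0,0,0],[0,0,0],[0,0,0],[0,0,0],[0,0,0],[0,0,0],[0,0,0],[0,0,0],[0,0,0],[0,0,0]]}}

```text
time: 10.98
position: [0.5783, -0.236, 0.3044]
tcp_rot: [0.028, 1.0, 0.001, 0.001]
ft_force: [-0.2, 0.9, -6.0]
grip_width: 0.012
gripper_force: 112.8
```

```bash
python3 st.py; python3 - <<'E'
from h import *
P={n:snapshot(n) for n in("scene","side")}
cv2.imwrite("pics/lift.png",np.hstack([P["scene"]["image"][120:340,160:480],P["side"]["image"][120:340,220:540]]))
for t in["handle","lip","hook","brazier"]:
    o=[]
    for n in P:
        r=spot_point(t,P[n])
        if r:o.append((P[n],r[0]["pixel"]))
    if len(o)>1: x,e=tri(o);print(t,x.round(4),round(e,4))
# brazier rim check
for n,p in P.items():
    m=cut_out("brazier",p)[0]["pixels"];
    a=np.arange(0,2*np.pi,.1)
    best=None
    for x in np.arange(.52,.56,.004):
        for y in np.arange(.22,.26,.004):
            t=np.zeros(m.shape,np.uint8)
            pts=np.array([proj(p,[x+r*np.cos(k),y+r*np.sin(k),z]) for r,z in((.128,.095),(.101,0)) for k in a],np.float32)
            cv2.fillConvexPoly(t,cv2.convexHull(pts).astype(np.int32),1)
            i=(m&(t>0)).sum()/(m|(t>0)).sum()
            if best is None or i>best[0]:best=(i,x,y)
    print(n,best)
E
```

```text
10.975 {'qpos': [0.227, 0.406, 0.101, 1.763, -0.051, 0.975, 1.863], 'position': [0.578, -0.236, 0.304], 'tcp_rot': [0.028, 1.0, 0.001, 0.001], 'ft_force': [-0.179, 0.923, -6.021]} 0.0120211303859412 112.79064774513245
handle [ 0.5731 -0.2351  0.3252] 0.0016
lip [ 0.4744 -0.2281  0.2091] 0.0004
hook [ 0.7505 -0.0791  0.2599] 0.1295
brazier [ 0.5325  0.2323 -0.0013] 0.0008
scene (np.float64(0.9416011551419862), np.float64(0.536), np.float64(0.23600000000000002))
side (np.float64(0.942714340638216), np.float64(0.536), np.float64(0.23600000000000002))
```

View pics/lift.png

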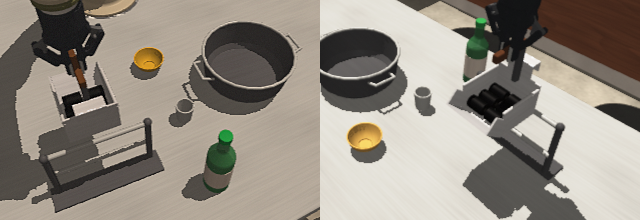

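```bash
sed -i 's/B=np.array(.*/B=np.array([.536,.236])/' sim.py; python3 - <<'E'
from sim import *
from go import need
p,T=liptool(-60,0,.175,.04,0);print(p,need(p,T))
pr=None
for th,lz in((0,.175),(12,.165),(24,.155),(36,.145),(42,.14),(50,.135),(58,.13),(66,.125),(75,.12),(85,.115),(95,.115)):
    p,T=liptool(-60,th,lz,.04,0)
    if pr is not None: print(th,p.round(3),"units",((p-pr)/.25).round(3))
    pr=p
E
```

```text
[0.608      0.11129234 0.272     ] (array([ 0.12 ,  1.388, -0.126]), array([-0.002,  0.001, -0.946]))
12 [0.597 0.131 0.282] units [-0.045  0.078  0.038]
24 [0.584 0.153 0.286] units [-0.052  0.09   0.018]
36 [0.57  0.178 0.285] units [-0.057  0.098 -0.005]
42 [0.562 0.191 0.282] units [-0.029  0.051 -0.012]
50 [0.552 0.208 0.277] units [-0.04   0.069 -0.019]
58 [0.542 0.225 0.27 ] units [-0.039  0.068 -0.03 ]
66 [0.533 0.241 0.259] units [-0.038  0.066 -0.041]
75 [0.523 0.259 0.246] units [-0.041  0.071 -0.056]
85 [0.512 0.277 0.227] units [-0.042  0.072 -0.074]
95 [0.503 0.293 0.21 ] units [-0.036  0.063 -0.068]
```

{"name": "drive_tool", "arguments": {"delta_pos": [[0.006,0.03,0],[0.006,0.05,0],[0.006,0.07,0],[0.006,0.08,0],[0.006,0.08,0],[0.006,0.08,0],[0.006,0.08,0],[0.006,0.08,0],[0.006,0.08,0],[0.006,0.08,0]], "delta_rot": [[0,0,-0.03],[0,0,-0.04],[0,0,-0.05],[0,0,-0.05],[0,0,-0.05],[0,0,-0.05],[0,0,-0.05],[0,0,-0.05],[0,0,-0.05],[0,0,-0.05]]}}

```text
time: 12.82
position: [0.5931, -0.0577, 0.3036]
tcp_rot: [0.272, 0.962, 0.001, 0.0]
ft_force: [-0.2, 0.6, -6.6]
grip_width: 0.012
gripper_force: 112.8
```

{"name": "drive_tool", "arguments": {"delta_pos": [[0.006,0.08,0],[0.006,0.08,0],[0.006,0.08,0],[0.006,0.08,0],[0.006,0.08,0],[0.006,0.08,0],[0.006,0.07,-0.01],[0.006,0.06,-0.03],[0.006,0.04,-0.04],[0.006,0.03,-0.04]], "delta_rot": [[0,0,-0.05],[0,0,-0.05],[0,0,-0.05],[0,0,-0.05],[0,0,-0.05],[0,0,-0.05],[0,0,-0.05],[0,0,-0.05],[0,0,-0.05],[0,0,-0.03]]}}

```text
time: 14.08
position: [0.6081, 0.1124, 0.2732]
tcp_rot: [0.502, 0.865, 0.001, 0.0]
ft_force: [-0.3, -0.3, -5.7]
grip_width: 0.0118
gripper_force: 112.8
```

```bash
python3 st.py; python3 - <<'E'
from sim import *
from go import need
p,T=liptool(-60,0,.175,.04,0);print(need(p,T))
p,T=liptool(-60,12,.165,.04,0);print(need(p,T))
from h import *
P={n:snapshot(n) for n in("scene","side")}
cv2.imwrite("pics/pre.png",np.hstack([P["scene"]["image"][80:300,240:560],P["side"]["image"][80:300,140:460]]))
for t in["handle","lip","hook"]:
    o=[]
    for n in P:
        r=spot_point(t,P[n])
        if r:o.append((P[n],r[0]["pixel"]))
    if len(o)>1: x,e=tri(o);print(t,x.round(4),round(e,4))
E
```

```text
14.075 {'qpos': [-0.467, 0.435, 0.279, 1.823, -0.15, 0.902, 0.399], 'position': [0.608, 0.112, 0.273], 'tcp_rot': [0.502, 0.865, 0.001, 0.0], 'ft_force': [-0.297, -0.346, -5.657]} 0.011839087358013057 112.79661655426025
(array([-0.   , -0.004, -0.005]), array([-0.002,  0.002,  0.005]))
(array([-0.045,  0.073,  0.033]), array([-0.175, -0.097,  0.005]))
handle [0.598  0.1238 0.2844] 0.0008
lip [0.5568 0.1982 0.1762] 0.0019
hook [0.6395 0.0537 0.247 ] 0.005
```

View pics/pre.png

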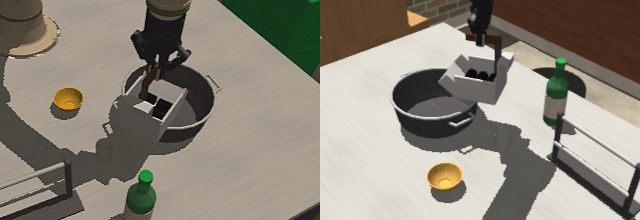

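{"name": "drive_tool", "arguments": {"delta_pos": [[-0.009,0.015,0.007],[-0.009,0.015,0.007],[-0.009,0.015,0.007],[-0.009,0.015,0.007],[-0.009,0.015,0.007],[-0.01,0.018,0.003],[-0.01,0.018,0.003],[-0.01,0.018,0.003],[-0.01,0.018,0.003],[-0.01,0.018,0.003]], "delta_rot": [[-0.035,-0.02,0],[-0.035,-0.02,0],[-0.035,-0.02,0],[-0.035,-0.02,0],[-0.035,-0.02,0],[-0.035,-0.02,0],[-0.035,-0.02,0],[-0.035,-0.02,0],[-0.035,-0.02,0],[-0.035,-0.02,0]]}}

```text
time: 15.72
position: [0.5842, 0.1532, 0.2864]
tcp_rot: [0.491, 0.846, -0.104, 0.182]
ft_force: [-0.1, -0.2, -7.1]
grip_width: 0.012
gripper_force: 112.9
```

{"name": "drive_tool", "arguments": {"delta_pos": [[-0.009,0.015,-0.002],[-0.009,0.015,-0.002],[-0.009,0.015,-0.002],[-0.009,0.015,-0.002],[-0.009,0.015,-0.002],[-0.009,0.015,-0.002],[-0.009,0.015,-0.002],[-0.009,0.015,-0.002],[-0.009,0.015,-0.002],[-0.009,0.015,-0.002]], "delta_rot": [[-0.025,-0.015,0],[-0.025,-0.015,0],[-0.025,-0.015,0],[-0.025,-0.015,0],[-0.025,-0.015,0],[-0.025,-0.015,0],[-0.025,-0.015,0],[-0.025,-0.015,0],[-0.025,-0.015,0],[-0.025,-0.015,0]]}}

```text
time: 16.98
position: [0.5617, 0.1908, 0.281]
tcp_rot: [0.469, 0.808, -0.175, 0.311]
ft_force: [0.9, -0.3, -5.4]
grip_width: 0.0121
gripper_force: 113.2
```

```bash
python3 st.py; python3 - <<'E'
from sim import *
from go import need
for th,lz in((42,.14),(50,.135)):
    p,T=liptool(-60,th,lz,.04,0);print(th,need(p,T))
from h import *
P={n:snapshot(n) for n in("scene","side")}
cv2.imwrite("pics/t42.png",np.hstack([P["scene"]["image"][80:300,240:560],P["side"]["image"][80:300,140:460]]))
for t in["handle","lip","hook"]:
    o=[]
    for n in P:
        r=spot_point(t,P[n])
        if r:o.append((P[n],r[0]["pixel"]))
    if len(o)>1: x,e=tri(o);print(t,x.round(4),round(e,4))
E
```

```text
16.975 {'qpos': [-1.241, 0.558, 0.675, 1.979, 0.522, 0.861, -0.486], 'position': [0.562, 0.191, 0.281], 'tcp_rot': [0.469, 0.808, -0.175, 0.311], 'ft_force': [0.943, -0.283, -5.398]} 0.012131749874618292 113.17018032073975
42 (array([ 0.002, -0.001,  0.003]), array([-0.008,  0.005,  0.002]))
50 (array([-0.038,  0.068, -0.016]), array([-0.123, -0.061,  0.001]))
handle [0.5482 0.2054 0.291 ] 0.0028
lip [ 0.5581 -0.0297  0.3108] 0.0923
hook [0.5912 0.1304 0.3098] 0.0054
```

View pics/t42.png

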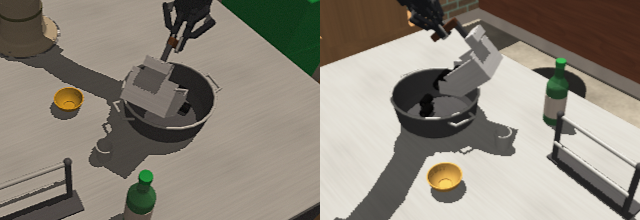

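{"name": "drive_tool", "arguments": {"delta_pos": [[-0.008,0.014,-0.003],[-0.008,0.014,-0.003],[-0.008,0.014,-0.004],[-0.008,0.014,-0.004],[-0.008,0.014,-0.005],[-0.008,0.014,-0.005],[-0.008,0.013,-0.005],[-0.008,0.013,-0.005],[-0.007,0.013,-0.006],[-0.007,0.013,-0.006]], "delta_rot": [[-0.024,-0.013,0],[-0.024,-0.013,0],[-0.024,-0.013,0],[-0.024,-0.013,0],[-0.024,-0.013,0],[-0.024,-0.013,0],[-0.024,-0.013,0],[-0.024,-0.013,0],[-0.024,-0.013,0],[-0.024,-0.013,0]]}}

```text
time: 18.62
position: [0.5422, 0.2247, 0.2694]
tcp_rot: [0.437, 0.757, -0.243, 0.421]
ft_force: [-0.3, -0.1, -2.9]
grip_width: 0.0121
gripper_force: 113.4
```

{"name": "drive_tool", "arguments": {"delta_pos": [[-0.008,0.014,-0.008],[-0.008,0.014,-0.008],[-0.008,0.014,-0.009],[-0.008,0.014,-0.009],[-0.008,0.014,-0.01],[-0.008,0.014,-0.01],[-0.008,0.014,-0.01],[-0.008,0.014,-0.01],[-0.008,0.013,-0.011],[-0.008,0.013,-0.011]], "delta_rot": [[-0.025,-0.014,0],[-0.025,-0.014,0],[-0.025,-0.014,0],[-0.025,-0.014,0],[-0.025,-0.014,0],[-0.025,-0.014,0],[-0.025,-0.014,0],[-0.025,-0.014,0],[-0.025,-0.014,0],[-0.025,-0.014,0]]}}

```text
time: 19.88
position: [0.5221, 0.2592, 0.2453]
tcp_rot: [0.395, 0.686, -0.307, 0.528]
ft_force: [0.0, -0.2, -3.1]
grip_width: 0.0121
gripper_force: 113.6
```

```bash
python3 st.py; python3 - <<'E'
from sim import *
from go import need
for th,lz in((75,.12),(95,.115)):
    p,T=liptool(-60,th,lz,.04,0);print(th,need(p,T))
from h import *
P={n:snapshot(n) for n in("scene","side")}
cv2.imwrite("pics/t75.png",cv2.resize(np.hstack([P["scene"]["image"][100:260,320:500],P["side"]["image"][80:240,160:340]]),None,fx=2.2,fy=2.2))
E
```

```text
19.875 {'qpos': [-1.528, 0.982, 0.797, 1.957, 0.664, 1.054, -0.831], 'position': [0.522, 0.259, 0.245], 'tcp_rot': [0.395, 0.686, -0.307, 0.528], 'ft_force': [0.017, -0.187, -3.126]} 0.012070807106570753 113.5859227180481
75 (array([ 0.002, -0.   ,  0.001]), array([0.006, 0.   , 0.001]))
95 (array([-0.076,  0.135, -0.14 ]), array([-0.283, -0.166,  0.001]))
```

View pics/t75.png

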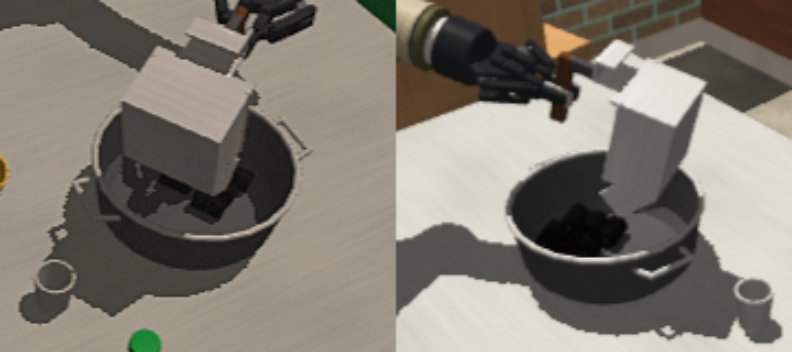

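{"name": "drive_tool", "arguments": {"delta_pos": [[-0.008,0.014,-0.014],[-0.008,0.014,-0.014],[-0.008,0.014,-0.015],[-0.008,0.014,-0.015],[-0.008,0.014,-0.015],[0,0,0]], "delta_rot": [[-0.029,-0.017,0],[-0.029,-0.017,0],[-0.029,-0.017,0],[-0.029,-0.017,0],[-0.029,-0.017,0],[0,0,0]]}}

```text
time: 20.72
position: [0.512, 0.2771, 0.2262]
tcp_rot: [0.367, 0.637, -0.34, 0.587]
ft_force: [-0.7, 0.1, -4.3]
grip_width: 0.0124
gripper_force: 113.7
```

```bash
python3 st.py; python3 - <<'E'
from sim import *
from go import need
p,T=liptool(-60,85,.165,.04,0);print(need(p,T))
pr=p
for th,lz in((65,.18),(45,.19),(25,.2),(0,.21)):
    p,T=liptool(-60,th,lz,.04,0)
    print(th,p.round(3),"units",((p-pr)/.25).round(3));pr=p
E
```

```text
20.725 {'qpos': [-1.568, 1.129, 0.806, 1.927, 0.67, 1.126, -0.89], 'position': [0.512, 0.277, 0.226], 'tcp_rot': [0.367, 0.637, -0.34, 0.587], 'ft_force': [-0.679, 0.127, -4.296]} 0.012363147555844178 113.71655702590942
(array([0.001, 0.   , 0.204]), array([ 0.007,  0.001, -0.   ]))
65 [0.534 0.239 0.315] units [ 0.087 -0.151  0.153]
45 [0.558 0.197 0.332] units [ 0.098 -0.169  0.068]
25 [0.583 0.155 0.332] units [ 0.097 -0.167 -0.001]
0 [0.608 0.111 0.307] units [ 0.101 -0.176 -0.099]
```

{"name": "drive_tool", "arguments": {"delta_pos": [[0,0,0.05],[0,0,0.07],[0,0,0.07],[0.017,-0.03,0.035],[0.017,-0.03,0.033],[0.017,-0.03,0.03],[0.018,-0.03,0.03],[0.018,-0.03,0.025]], "delta_rot": [[0,0,0],[0,0,0],[0,0,0],[0.058,0.033,0],[0.058,0.033,0],[0.058,0.033,0],[0.058,0.033,0],[0.058,0.033,0]]}}

```text
time: 21.72
position: [0.534, 0.2377, 0.3148]
tcp_rot: [0.423, 0.729, -0.269, 0.466]
ft_force: [0.8, -0.2, -3.8]
grip_width: 0.012
gripper_force: 113.5
```

{"name": "drive_tool", "arguments": {"delta_pos": [[0.019,-0.034,0.018],[0.019,-0.034,0.016],[0.019,-0.034,0.014],[0.02,-0.034,0.012],[0.02,-0.034,0.008],[0.02,-0.034,0.004],[0.02,-0.034,0.002],[0.02,-0.034,0],[0.02,-0.033,-0.003],[0.019,-0.033,-0.004]], "delta_rot": [[0.058,0.033,0],[0.058,0.033,0],[0.058,0.033,0],[0.058,0.033,0],[0.058,0.033,0],[0.058,0.033,0],[0.058,0.033,0],[0.058,0.033,0],[0.058,0.033,0],[0.058,0.033,0]]}}

```text
time: 22.98
position: [0.5821, 0.1519, 0.331]
tcp_rot: [0.49, 0.844, -0.108, 0.189]
ft_force: [0.0, 0.5, -3.5]
grip_width: 0.0119
gripper_force: 113.2
```

```bash
python3 st.py; python3 - <<'E'
from sim import *
from go import need
p,T=liptool(-60,0,.21,.04,0);print(need(p,T))
from h import *
P={n:snapshot(n) for n in("scene","side")}
cv2.imwrite("pics/after.png",cv2.resize(np.hstack([P["scene"]["image"][80:280,240:500],P["side"]["image"][80:280,160:420]]),None,fx=1.5,fy=1.5))
for n in P:
    for i in range(1,2): print(n,[(np.round(r["pixel"]),round(r["confidence"],2)) for r in boxes_of("coal1",P[n])])
E
```

```text
22.975 {'qpos': [-1.009, 0.395, 0.597, 1.885, 0.279, 0.91, -0.103], 'position': [0.582, 0.152, 0.331], 'tcp_rot': [0.49, 0.844, -0.108, 0.189], 'ft_force': [0.008, 0.459, -3.507]} 0.011949526319513817 113.21341395378113
(array([ 0.104, -0.163, -0.096]), array([0.362, 0.211, 0.005]))
scene [(array([416., 192.]), 0.69), (array([430., 176.]), 0.68), (array([423., 186.]), 0.51)]
side [(array([228., 184.]), 0.69), (array([255., 186.]), 0.66), (array([247., 193.]), 0.61), (array([240., 180.]), 0.46), (array([249., 182.]), 0.45)]
```

View pics/after.png

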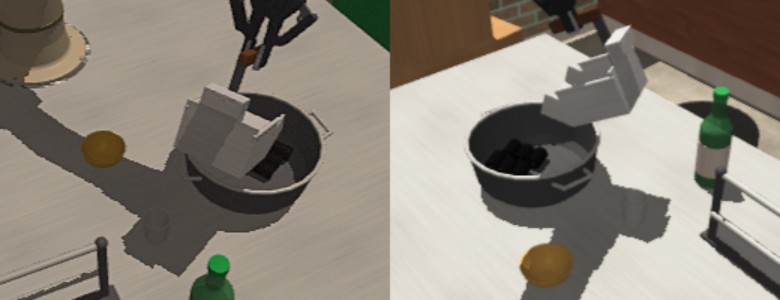

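{"name": "drive_tool", "arguments": {"delta_pos": [[0.02,-0.033,-0.02],[0.02,-0.033,-0.02],[0.02,-0.033,-0.02],[0.02,-0.033,-0.02],[0.02,-0.033,-0.016],[0,-0.05,0],[0,-0.06,0],[-0.02,-0.08,0],[-0.025,-0.08,0],[-0.025,-0.08,0]], "delta_rot": [[0.072,0.042,0],[0.072,0.042,0],[0.072,0.042,0],[0.072,0.042,0],[0.072,0.042,0.005],[0,0,0.05],[0,0,0.05],[0,0,0.06],[0,0,0.06],[0,0,0.06]]}}

```text
time: 24.42
position: [0.5893, 0.0259, 0.305]
tcp_rot: [0.365, 0.931, -0.002, 0.001]
ft_force: [-0.4, -0.1, -3.9]
grip_width: 0.0123
gripper_force: 113.2
```

{"name": "drive_tool", "arguments": {"delta_pos": [[-0.03,-0.08,0],[-0.03,-0.08,0],[-0.03,-0.08,0],[-0.03,-0.08,0],[-0.03,-0.08,0],[-0.03,-0.08,0],[-0.03,-0.08,0],[-0.03,-0.08,0],[-0.03,-0.08,0],[-0.03,-0.08,0]], "delta_rot": [[0,0,0.06],[0,0,0.06],[0,0,0.06],[0,0,0.06],[0,0,0.06],[0,0,0.06],[0,0,0.06],[0,0,0.06],[0,0,0.06],[0,0,0.06]]}}

```text
time: 25.68
position: [0.5146, -0.174, 0.3051]
tcp_rot: [0.06, 0.998, -0.001, 0.001]
ft_force: [0.5, -0.2, -3.5]
grip_width: 0.012
gripper_force: 113.2
```

```bash
python3 st.py; python3 go.py .482 -.25 .23 -3 0
```

```text
25.675 {'qpos': [0.053, 0.3, 0.22, 1.941, -0.081, 0.908, 1.765], 'position': [0.515, -0.174, 0.305], 'tcp_rot': [0.06, 0.998, -0.001, 0.001], 'ft_force': [0.502, -0.182, -3.519]} 0.011951030883425863 113.2171082496643
[-0.13  -0.304 -0.3  ] [0.001 0.001 0.064]
```

{"name": "drive_tool", "arguments": {"delta_pos": [[-0.03,-0.08,-0.04],[-0.03,-0.08,-0.05],[-0.03,-0.06,-0.06],[-0.02,-0.05,-0.06],[-0.02,-0.03,-0.05],[0,0,-0.04],[0,0,0]], "delta_rot": [[0,0,0.03],[0,0,0.03],[0,0,0],[0,0,0],[0,0,0],[0,0,0],[0,0,0]]}}

```text
time: 26.55
position: [0.4829, -0.2485, 0.23]
tcp_rot: [0.03, 1.0, 0.001, 0.001]
ft_force: [0.4, 0.5, -3.9]
grip_width: 0.012
gripper_force: 113.2
```

```bash
python3 st.py; python3 go.py .482 -.25 .145 -3 0; python3 - <<'E'
from h import *
P={n:snapshot(n) for n in("scene","side","wrist")}
cv2.imwrite("pics/pl.png",np.hstack([P["wrist"]["image"][::2,::2],P["side"]["image"][130:330,240:540]]))
for t in["handle","lip","hook","scuttle"]:
    o=[]
    for n in P:
        r=spot_point(t,P[n])
        if r and r[0]["confidence"]>.4:o.append((P[n],r[0]["pixel"]))
    if len(o)>1: x,e=tri(o);print(t,x.round(4),round(e,4))
E
```

```text
26.55 {'qpos': [0.222, 0.388, 0.205, 2.029, -0.118, 0.734, 2.01], 'position': [0.483, -0.249, 0.23], 'tcp_rot': [0.03, 1.0, 0.001, 0.001], 'ft_force': [0.437, 0.457, -3.945]} 0.01195071655874 113.15019249916077
[-0.004 -0.006 -0.34 ] [-0.001  0.003  0.007]
handle [ 0.4825 -0.2484  0.2442] 0.0033
lip [ 0.3792 -0.2424  0.1361] 0.0035
hook [ 0.556  -0.2513  0.2015] 0.0058
scuttle [ 0.4829 -0.2478  0.0861] 0.0013
```

View pics/pl.png

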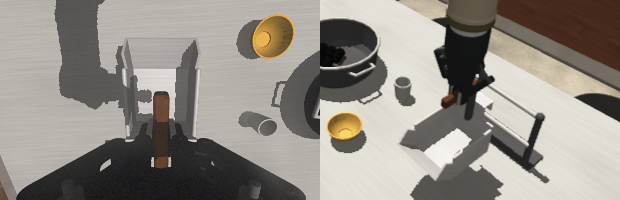

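{"name": "drive_tool", "arguments": {"delta_pos": [[0,0,-0.06],[0,0,-0.08],[0,0,-0.08],[0,0,-0.06],[0,0,-0.04],[0,0,-0.01],[0,0,0]], "delta_rot": [[0,0,0],[0,0,0],[0,0,0],[0,0,0],[0,0,0],[0,0,0],[0,0,0]]}}

```text
time: 28.18
position: [0.4831, -0.2495, 0.1484]
tcp_rot: [0.031, 1.0, 0.0, 0.002]
ft_force: [0.9, 0.0, -4.1]
grip_width: 0.0123
gripper_force: 113.2
```

{"name": "drive_tool", "arguments": {"delta_pos": [[0,0,-0.008],[0,0,-0.008],[0,0,0]], "delta_rot": [[0,0,0],[0,0,0],[0,0,0]]}}

```text
time: 28.55
position: [0.483, -0.2493, 0.1443]
tcp_rot: [0.03, 1.0, 0.0, 0.002]
ft_force: [0.1, 0.9, -4.0]
grip_width: 0.012
gripper_force: 113.2
```

{"name": "drive_tool", "arguments": {"delta_pos": [[0,0,-0.006],[0,0,-0.004],[0,0,0]], "delta_rot": [[0,0,0],[0,0,0],[0,0,0]]}}

```text
time: 28.92
position: [0.4841, -0.2496, 0.1426]
tcp_rot: [0.03, 1.0, -0.0, 0.003]
ft_force: [-0.5, -0.1, 6.5]
grip_width: 0.0121
gripper_force: 115.0
```

Contact: the vertical force went from -4 to +6.5 N. I'll ease the grip first, then open, then rise.

{"name": "drive_tool", "arguments": {"delta_pos": [[0,0,0],[0,0,0]], "delta_rot": [[0,0,0],[0,0,0]], "force": 20}}

```text
time: 29.18
position: [0.484, -0.2497, 0.1426]
tcp_rot: [0.03, 1.0, -0.0, 0.003]
ft_force: [1.6, -0.0, 6.2]
grip_width: 0.0122
gripper_force: 114.9
```

{"name": "drive_tool", "arguments": {"delta_pos": [[0,0,0],[0,0,0],[0,0,0],[0,0,0],[0,0,0],[0,0,0],[0,0,0],[0,0,0]], "delta_rot": [[0,0,0],[0,0,0],[0,0,0],[0,0,0],[0,0,0],[0,0,0],[0,0,0],[0,0,0]], "gripper": 1}}

```text
time: 30.18
position: [0.483, -0.2493, 0.1417]
tcp_rot: [0.031, 1.0, 0.0, 0.002]
ft_force: [0.8, 0.0, 0.4]
grip_width: 0.0854
gripper_force: 0.0
```

{"name": "drive_tool", "arguments": {"delta_pos": [[0,0,0.06],[0,0,0.1],[0,0,0.15],[0,0,0.15],[0,0,0.15],[0,0,0.1],[0,0,0],[0,0,0]], "delta_rot": [[0,0,0],[0,0,0],[0,0,0],[0,0,0],[0,0,0],[0,0,0],[0,0,0],[0,0,0]]}}

```text
time: 31.18
position: [0.4826, -0.2491, 0.3192]
tcp_rot: [0.03, 1.0, 0.0, 0.002]
ft_force: [-0.1, -0.5, -0.7]
grip_width: 0.0854
gripper_force: 0.0
```

```bash
python3 st.py; python3 - <<'E'
from h import *
P={n:snapshot(n) for n in("scene","side")}
cv2.imwrite("pics/fin.png",np.vstack([np.hstack([P["scene"]["image"][100:340,180:480],P["side"]["image"][100:340,190:490]])]))
for t in["handle","lip","scuttle","bottle","bowl","cup"]:
    o=[]
    for n in P:
        r=spot_point(t,P[n])
        if r and r[0]["confidence"]>.3:o.append((P[n],r[0]["pixel"]))
    if len(o)>1: x,e=tri(o);print(t,x.round(4),round(e,4))
for n in P: print(n,[(np.round(r["pixel"]),round(r["confidence"],2)) for r in boxes_of("coal1",P[n])])
E
```

```text
31.175 {'qpos': [0.193, 0.285, 0.235, 1.924, -0.084, 0.938, 1.978], 'position': [0.483, -0.249, 0.319], 'tcp_rot': [0.03, 1.0, 0.0, 0.002], 'ft_force': [-0.098, -0.491, -0.654]} 0.08539423677257768 0.0
handle [ 0.4316 -0.2613  0.0815] 0.0214
lip [ 0.3836 -0.243   0.0435] 0.0038
scuttle [ 0.4832 -0.255   0.0007] 0.0011
bottle [ 0.7864 -0.0148 -0.0062] 0.002
bowl [ 0.3802 -0.0017 -0.009 ] 0.0015
cup [ 0.586   0.0079 -0.0045] 0.0026
scene [(array([428., 178.]), 0.6), (array([403., 179.]), 0.51), (array([413., 191.]), 0.51), (array([417., 169.]), 0.41)]
side [(array([227., 185.]), 0.68), (array([252., 182.]), 0.65), (array([239., 189.]), 0.61), (array([238., 180.]), 0.53), (array([256., 186.]), 0.49), (array([258., 181.]), 0.32)]
```

View pics/fin.png

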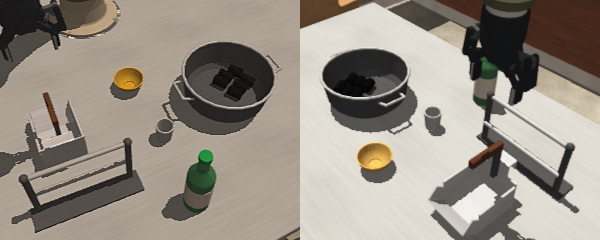

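The picture shows the scuttle standing upright and empty at (55,145) in the left crop. The coals are in the brazier at (233,80), six of them by the side-view boxes. The bottle, bowl and cup are where they were.

```bash
python3 -c "
from station import hand_in
print(hand_in())"
```

```text
the job is handed in; nothing more can be done
None
```

I handed the job in at about 31 s of the 61 s allowed: all six charcoals are in the brazier with no spill visible, the empty scuttle stands upright on the table, and the bottle, bowl and cup were not moved.

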